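# Pop open the spring-lid key box and put the chuck key away

### The arm

A 6-joint arm with a two-finger parallel gripper is mounted at the origin on a cart in front of the work surface, level with it; the furniture and walls round the work are solid. World frame = base frame: x ahead of the robot, y to its left, z up, the work surface at z = 0. Lengths are in mm, angles in rad, forces in N, time in s.
With the tool pointing down it reaches from about 300 to 775 mm from the base axis. Payload 14.6 kg.
Tool frame: the origin (TCP) lies at the very end of the fingers, on their centre line; the grasp point (between the pads) lies 19 mm behind it; z points along the fingers, y is the line along which they close (so a half turn about z gives the same grasp; the last joint's range is limited). The gripper opens to 94 mm and grips with 3 to 60 N. Pads are 16 mm wide; open, the fingers measure 119 mm over their backs; the gripper's body (75 mm by 177 mm) begins 78 mm behind the grasp point.
Start: joints at [-1.175, 0.3, 1.521, -0, 1.321, -0.067], TCP at [245.542, -492.136, 205.446] pointing down, gripper open.
Joint ranges: [-3.03, 3.03], [-0.79, 2.21], [0.23, 2.52], [-1.04, 4.18], [0, 3.07], [-2.55, 2.55]. Speed limits (rad/s): [2.22, 2.22, 2.57, 3.14, 3.14, 3.14].

### API

Orientations are given as [roll, pitch, yaw] about the fixed x, y, z axes, in that order (R = Rz(yaw) Ry(pitch) Rx(roll)).
In Python, from cell import manip, camera, get_calibration gives the robot as it stands. The module is installed in compiled form; this text tells all that it offers.
- The arm moves only by the tool jog_arm, never from a script. Its argument "plan" is one flat list of numbers, 6 for each row, row after row: the shift along the world's x, y, z in m, then the turn, a rotation vector about the world's x, y, z in degrees. A call has 1 to 20 rows; each row is the pose to reach, as a shift and turn from the pose commanded when the call began; what a row does not reach only later rows make up. A row lasts 1/10 s, in which the tool goes at most 50 mm and 8.59 degrees, less where a joint would pass 70% of its speed; a pose out of reach is approached as far as the arm can. A call with a gripper value outside its range is refused whole. "claw" is the finger opening in m, from 0 to 0.094, set as the call begins (left out, the last holds). The fingers move at their own pace and stop on an object; "force" is the grip in N (left out, the last holds). Time passes only in rows, so rows that repeat a pose let the fingers close. It gives the time, the measured TCP pose, the force, the opening and the grip force at its end, in the units of the state.
- manip.read_state(): the state, without advancing time (a new reading comes with each control period).
- camera(name): name is "scene" or "top" or "wrist"; returns (picture, depth): 400x640x3 uint8, red, green, blue; 400x640 float32, mm along the optical axis (not along the pixel's ray), 0 where there is no reading.
- get_calibration(name): a dict with "fx", "fy", "cx", "cy" (pixels), "origin" and "attitude" of the camera in the world. Camera axes: x right, y down, z forward; pixel columns grow to the right and rows downward; lengths in mm; the calibration is good to about 2 mm. A picture is of the moment at which its call begins: read the wrist's pose just before it. get_calibration takes no time and is no camera call; for the wrist camera it gives the pose at the moment of the call.
- manip.sign_off(): hands the job in; it is judged then, once.
The state is a dict: "clock": time; "joints": joint angles; "qd": joint speeds; "effort": joint torques, N m; "eef_pos": TCP position; "eef_rot": TCP orientation; "wrist_force": force on the tool from outside, world axes, zero at the start; "moment": the same for the moment, N m; "finger_gap": finger opening in mm; "finger_force": force on a finger pad.
Only numpy, scipy, OpenCV 4.12 (cv2) and the standard library are available. Lean on these libraries where they do the work, as an engineer would, in place of code of your own. Each camera call takes 0.05 s, during which the arm holds its last target. There are 200 camera calls.

### The job

Open the spring-lid box on the bench: push the ribbed pad at the front of its lid gently down until you feel it come up against the stop (a light push, never more than 15 N), then take the hand away smartly so that the lid pops up and swings fully open by itself, untouched. Then pick up the drill's chuck key from the bench and lay it gently on the floor of the open box. Leave the lid standing open and the wooden block, the tape roll and the angle bracket where they are.

Things in the scene. Friction and masses are not known exactly. Their poses are not given: they have to be found in the camera images.
- key_box: grey metal box with an aluminium lid, screwed to the bench, 150 (x) x 160 (y) x 60 mm high, walls 5, floor 4 mm thick. Origin: centre of its underside. x points from the front (pad side) to the hinge side, z up. Hinge line along y at x = +72, z = 60 mm. Inside, a black catch housing stands at the middle of the front wall (x -70 to -40, y -18 to +26, up to z = 40 mm); the rest of the floor is free.
- press_pad (a point): top centre of the black ribbed rubber pad (34 x 50 mm) in the lid's front half, 112 mm before the hinge line; moves with the lid. Push it straight down with closed fingertips: 2 to 5 N. After 3 to 14 mm (differs each time, not visible) the catch lets go and 1 to 2 mm on the pad meets a stiff stop, 5 to 16 mm down. Let go before that and the lid returns to shut. Over 15 N damages it.
- lid (a joint): lid angle in rad: 0 = shut, latched, flush with the rim; slightly negative while pushed in; grows as it swings up; 1.95 = fully open, leaning back on its end stop. Plate 135 x 149 x 6 mm inside the rim. Once the catch has let go and the hand is withdrawn, its spring opens it in about 3 s, the front edge at first rising at about 0.15 m/s; the catch cannot be latched again.
- box_floor (a point): point on the upper surface of the box's floor, in the middle of its free part (12 mm behind the box's centre, towards the hinge); 107 mm (along the box's x) by 150 mm (along its y) are free round it.
- key_grip (a point): the loose steel chuck key, T-shaped, 74 mm long, 70 g, lying flat: half-way up the middle of its round shank (9 mm thick, its middle 6.5 mm above the bench), where to grip it. Its y axis runs along the shank: at y = +28 mm is the crossbar (48 mm long, along x), at y = -34 mm the toothed head (15 mm thick) ends.
- wood_block: bystander: loose dark wooden offcut, 45 x 50 x 28 mm; origin at the centre of its underside
- tape: bystander: loose white roll of electrical tape lying flat, 63 mm across, 19 mm high; origin at the centre of its underside
- bracket: bystander: loose galvanised angle bracket, 30 x 45 mm, 45 mm high; origin at the centre of its underside
Mind the look-alikes: they are no part of the job. Leave any turquoise look-alike of the part that bears key_grip alone.

How it is judged (in metres and radians):
On the way:
1. the lid has popped and swung open by itself, past 1.7 rad, the key not yet in the box (value of joint lid above 1.7 rad and horizontal distance between key_grip and box_floor above 0.1 m), for 0.2 s.
At the end, for the whole second after the job is handed in: The lid stands open (above 1.7 rad); the chuck key lies at rest inside the box, the middle of its shank between the walls and less than 32 mm above the bench, so down on the floor and not across the rim (x of key_grip in the frame of key_box between -0.065 and 0.067 m and y of key_grip in the frame of key_box between -0.073 and 0.073 m and z of key_grip in the frame of key_box between 0 and 0.032 m and value of joint lid above 1.7 rad and linear speed of chuck_key below 0.02 m/s); the robot touches nothing.
It fails at once if the lid is pushed with more than 15 N (contact force between any of the fingers, the arm, chuck_key and lid above 15 N).
It fails at once if the opening or open lid is touched: more than 1 N from the robot beyond 0.6 rad (value of joint lid above 0.6 rad and contact force between any of the fingers, the arm and lid above 1 N).
It fails at once if the key is dropped or thrown into the box: faster than 0.9 m/s there (linear speed of chuck_key above 0.9 m/s and horizontal distance between key_grip and box_floor below 0.09 m).
It fails at once if the wooden block, tape roll or bracket is moved more than 15 mm (distance of any of wood_block, tape, bracket from where it was at the start of the episode above 0.015 m).
It also fails if it takes over 58 s, if anything falls off the work surface, if the arm or the gripper's body presses on something with over 40 N, if the wrist force passes 120 N, or if a joint passes its speed limit or range.

## Working session

There is one attempt and no reset: what is moved stays moved. The work goes in short steps, Python scripts to look and compute and a tool call to move; the robot and the scene stay as the last step left them, time stands still between calls to the robot, and variables do not carry over. Pictures are saved under pics/ and viewed, at most 10 in all, crops included, and the job is handed in when it is done.

Besides the shell and the picture viewer there is one more tool, called after ">>>" as a command line: name --argument value ..., lists and objects as JSON in quotes. jog_arm: Moves the arm, as the interface text tells. Its arguments: {"type":"object","properties":{"plan":{"type":"array"},"claw":{"type":"number"},"force":{"type":"number"}},"required":["plan"]}

```bash
mkdir -p pics
cat > h.py <<'E'
import numpy as np, cv2
from cell import manip, camera, get_calibration
from scipy.spatial.transform import Rotation as R
def att(c):
    a=np.array(c["attitude"],float)
    return a if a.shape==(3,3) else (R.from_euler('xyz',a).as_matrix() if a.size==3 else R.from_quat(a).as_matrix())
def ray(c,u,v):
    return np.array(c["origin"],float), att(c)@np.array([(u-c["cx"])/c["fx"],(v-c["cy"])/c["fy"],1.])
def onz(c,u,v,z):
    o,d=ray(c,u,v); return o+d*(z-o[2])/d[2]
def dep(c,D,u,v):
    o,d=ray(c,u,v); return o+d*float(D[int(round(v)),int(round(u))])
def two(c1,p1,c2,p2):
    o1,d1=ray(c1,*p1);o2,d2=ray(c2,*p2)
    t=np.linalg.lstsq(np.c_[d1,-d2],o2-o1,rcond=None)[0]
    a,b=o1+t[0]*d1,o2+t[1]*d2; return (a+b)/2,np.linalg.norm(a-b)
def snap(n,f):
    c=get_calibration(n);I,D=camera(n);np.savez(f,I=I,D=D,c=np.array(c,dtype=object));cv2.imwrite('pics/%s.png'%f,I[:,:,::-1]);return I,D,c
def load(f):
    z=np.load(f+'.npz',allow_pickle=True);return z['I'],z['D'],z['c'].item()
E
python3 - <<'E'
from h import *
for n in("top","scene"):
    I,D,c=snap(n,n+"1");print(c)
print(manip.read_state())
E
```

```text
{'fx': 432.13771141143934, 'fy': 432.13771141143934, 'cx': 319.47691320633777, 'cy': 201.07107780415748, 'origin': array([ 528.5133259 , -192.24879599, 1124.64080981]), 'attitude': array([-3.06763932e+00,  1.16581653e-03, -1.58178923e+00])}
{'fx': 387.35793811650365, 'fy': 387.35793811650365, 'cx': 318.174107245316, 'cy': 205.24839438687746, 'origin': array([298.01803231, 441.80061993, 632.05828815]), 'attitude': array([-2.26320381,  0.01828324, -2.69753207])}
{'clock': 0.1, 'joints': array([-1.17463824e+00,  3.00388477e-01,  1.52152604e+00, -2.46996529e-07,
        1.32068694e+00, -6.65581696e-02]), 'qd': array([ 0.00110845, -0.0006179 , -0.00125887, -0.00146121,  0.00028474,
       -0.00074058]), 'effort': array([ 2.16499975e-03, -5.32634532e+01, -3.53283226e+01,  7.09803100e-02,
        2.34612718e-02, -6.41365727e-05]), 'eef_pos': array([ 245.43616527, -491.93746099,  204.95492995]), 'eef_rot': array([-3.14058606e+00, -6.68560368e-05,  4.62716285e-01]), 'wrist_force': array([-0.80825651,  0.65437145,  0.13143166]), 'moment': array([-0.00264919,  0.00930046, -0.00881257]), 'finger_force': 0.0, 'finger_gap': 94.26838363034456}
```

View pics/top1.png

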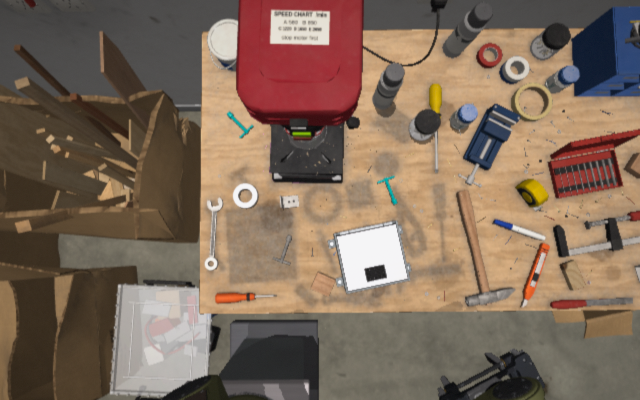

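View pics/scene1.png

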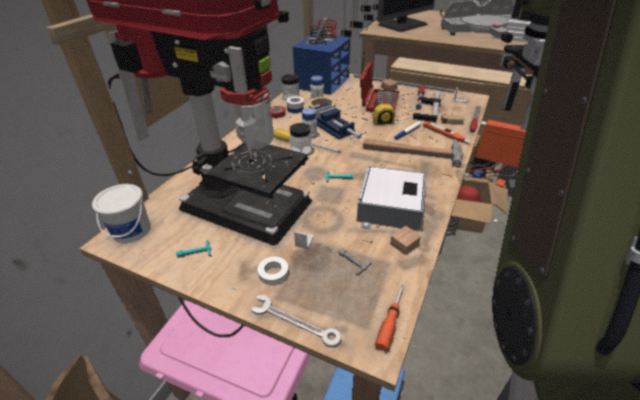

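Top view: the box lid is at (372,257) with its black pad at (375,272). Candidates for the key are the grey T at (286,249) and the turquoise look-alikes at (239,123) and (388,190). By the description I choose the grey steel one. Wood block is at (322,282), tape at (245,195), bracket at (289,202). The scene view agrees, with the grey key at (354,262) and the box at (392,195).

Run:
```python
from h import *
I,D,c=load("top1");S,E,s=load("scene1")
def blob(m,x0,y0,x1,y1):
    z=np.zeros_like(m,np.uint8);z[y0:y1,x0:x1]=m[y0:y1,x0:x1];n,l,st,ce=cv2.connectedComponentsWithStats(z)
    k=1+np.argmax(st[1:,4]);cn=cv2.findContours((l==k).astype(np.uint8),0,2)[0][0];return ce[k],st[k],cv2.minAreaRect(cn)
lid=blob((I.min(2)>200).astype(np.uint8),325,215,420,300);print('lid',lid)
pad=blob((I.max(2)<60).astype(np.uint8),355,255,400,290);print('pad',pad)
ps=blob((S.max(2)<60).astype(np.uint8),398,175,422,200);print('padscene',ps)
P=onz(c,*pad[0],60);print('pad z60',P,'tri',two(c,pad[0],s,ps[0]),'depth',dep(c,D,*pad[0]))
b=np.array([onz(c,*p,60)[:2] for p in cv2.boxPoints(lid[2])]);print(b,b.mean(0),[np.linalg.norm(b[i]-b[i-1]) for i in range(4)],[np.degrees(np.arctan2(*(b[i]-b[i-1])[::-1])) for i in range(4)])
for n,p in dict(key=(286,249),wood=(322,282),tape=(237,195),br=(289,202),drillbase=(300,165),table=(310,230),t1=(239,123),chuck=(300,130)).items():print(n,dep(c,D,*p).round(0),onz(c,*p,0).round(0))
K=np.hstack([cv2.resize(I[215:300,250:420],None,fx=4,fy=4,interpolation=2)[:340], ]);cv2.imwrite('pics/crop1.png',K[:,:,::-1])
```

```text
lid (array([371.35435931, 255.96103038]), array([ 337,  225,   70,   66, 3028], dtype=int32), ((371.82232666015625, 257.40582275390625), (55.21080780029297, 60.464073181152344), 78.11134338378906))
pad (array([375.17788462, 272.67788462]), array([366, 266,  20,  15, 208], dtype=int32), ((375.0882263183594, 272.6470947265625), (11.497314453125, 18.33062744140625), 77.47119140625))
padscene (array([409.60714286, 188.25      ]), array([404, 183,  12,  11, 112], dtype=int32), ((409.5, 188.0), (10.0, 11.0), 90.0))
pad z60 [ 430.6985994  -325.85597851   60.        ] tri (array([ 429.94661114, -326.10535627,   59.58591434]), np.float64(1.4706647798599342)) depth [ 430.92149624 -325.55151905   62.42606692]
[[ 519.41516633 -232.83461535]
 [ 548.35595318 -378.80514084]
 [ 416.54176236 -403.36305582]
 [ 388.12229749 -258.68069557]] [ 468.10879484 -318.4208769 ] [np.float64(133.8126947292712), np.float64(148.8118390955544), np.float64(134.08233325158903), np.float64(147.44711374366173)] [np.float64(11.136741015296938), np.float64(-78.7857065532745), np.float64(-169.4463877959852), np.float64(101.1129320700091)]
key [ 489. -105.   10.] [ 488. -104.    0.]
wood [ 406. -196.   27.] [ 403. -196.    0.]
tape [628.  19.  21.] [630.  23.   0.]
br [ 610. -113.    6.] [ 610. -112.    0.]
drillbase [ 684. -148.  148.] [ 707. -142.    0.]
table [ 537. -166.   -3.] [ 537. -166.    0.]
t1 [819.  17.   7.] [821.  19.   0.]
chuck [ 705. -160.  397.] [ 801. -142.    0.]
```

View pics/crop1.png

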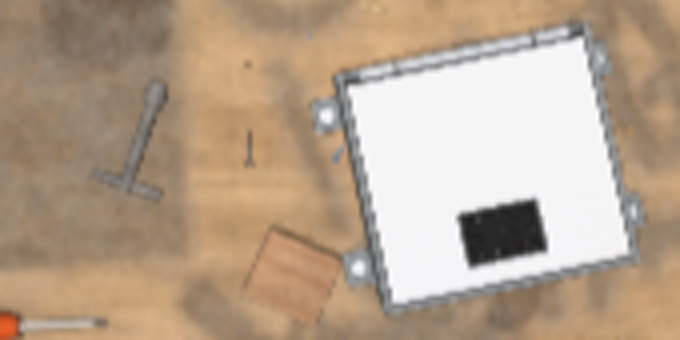

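The close crop shows a plain grey steel T with its head at crop (155,90) and crossbar at (127,185), so it is the right key. The pad triangulates to (430,-326,60), which fits the lid, and the box yaw is about 11.2°. Next I move over the pad with the fingers closed.

>>> jog_arm --plan '[0.06, 0.054, -0.03, 0, 0, -5, 0.12, 0.108, -0.07, 0, 0, -10, 0.165, 0.148, -0.105, 0, 0, -15, 0.185, 0.166, -0.125, 0, 0, -15.3, 0.185, 0.166, -0.125, 0, 0, -15.3, 0.185, 0.166, -0.125, 0, 0, -15.3, 0.185, 0.166, -0.125, 0, 0, -15.3, 0.185, 0.166, -0.125, 0, 0, -15.3, 0.185, 0.166, -0.125, 0, 0, -15.3, 0.185, 0.166, -0.125, 0, 0, -15.3]' --claw 0

```text
clock: 1.1
eef_pos: [430.1, -327.1, 81.1]
eef_rot: [3.141, -0.001, 0.194]
wrist_force: [0.3, -0.1, 0.5]
finger_gap: 17.4
finger_force: 0.0
```

>>> jog_arm --plan '[0, 0, -0.008, 0, 0, 0, 0, 0, -0.014, 0, 0, 0, 0, 0, -0.017, 0, 0, 0, 0, 0, -0.018, 0, 0, 0, 0, 0, -0.019, 0, 0, 0, 0, 0, -0.02, 0, 0, 0, 0, 0, -0.021, 0, 0, 0, 0, 0, -0.022, 0, 0, 0, 0, 0, -0.023, 0, 0, 0, 0, 0, -0.024, 0, 0, 0, 0, 0, -0.024, 0, 0, 0]'

```text
clock: 2.2
eef_pos: [430.6, -326.2, 56.6]
eef_rot: [3.141, -0.0, 0.196]
wrist_force: [-4.2, 1.0, 7.0]
finger_gap: 0.4
finger_force: 3.5
```

>>> jog_arm --plan '[0, 0, 0, 0, 0, 0, 0, 0, 0, 0, 0, 0]'

```text
clock: 2.4
eef_pos: [430.6, -326.2, 56.6]
eef_rot: [3.141, -0.0, 0.196]
wrist_force: [-4.4, -0.3, 6.1]
finger_gap: 0.8
finger_force: 3.3
```

>>> jog_arm --plan '[0, 0, -0.0005, 0, 0, 0, 0, 0, -0.0005, 0, 0, 0]'

```text
clock: 2.6
eef_pos: [430.6, -326.2, 56.3]
eef_rot: [3.141, -0.0, 0.196]
wrist_force: [-5.1, 1.3, 8.8]
finger_gap: 0.1
finger_force: 4.4
```

Force climbs about 2 N per 0.5 mm, well above the 2–5 N travel force, so this is the stop. I withdraw fast.

>>> jog_arm --plan '[0, 0, 0.05, 0, 0, 0, 0, 0, 0.1, 0, 0, 0, 0, 0, 0.15, 0, 0, 0, 0, 0, 0.2, 0, 0, 0, 0, 0, 0.24, 0, 0, 0, 0, 0.04, 0.24, 0, 0, -5, 0.02, 0.08, 0.24, 0, 0, -10, 0.04, 0.12, 0.24, 0, 0, -15, 0.045, 0.16, 0.22, 0, 0, -20, 0.045, 0.2, 0.2, 0, 0, -24, 0.045, 0.22, 0.18, 0, 0, -28, 0.045, 0.22, 0.16, 0, 0, -28, 0.045, 0.22, 0.16, 0, 0, -28, 0.045, 0.22, 0.16, 0, 0, -28, 0.045, 0.22, 0.16, 0, 0, -28]' --claw 0.05

```text
clock: 4.1
eef_pos: [476.0, -106.6, 217.0]
eef_rot: [-3.141, -0.002, -0.293]
wrist_force: [0.3, -0.1, -0.2]
finger_gap: 49.5
finger_force: 0.0
```

Run:
```python
from h import *
W,_,w=snap("wrist","w1");S,_,s=snap("scene","scene2");T,D,t=snap("top","top2")
print(w)
cv2.imwrite('pics/combo.png',np.vstack([cv2.resize(W,(480,300)),cv2.resize(S[130:290,250:506],(480,300))])[:,:,::-1])
```

```text
{'fx': 299.6158422881199, 'fy': 299.6158422881199, 'cx': 320.2362305281069, 'cy': 202.25795731758996, 'origin': array([ 555.56046697, -130.67159118,  396.76601322]), 'attitude': array([ 2.85262653e+00,  4.98228374e-04, -1.86271588e+00])}
```

View pics/combo.png

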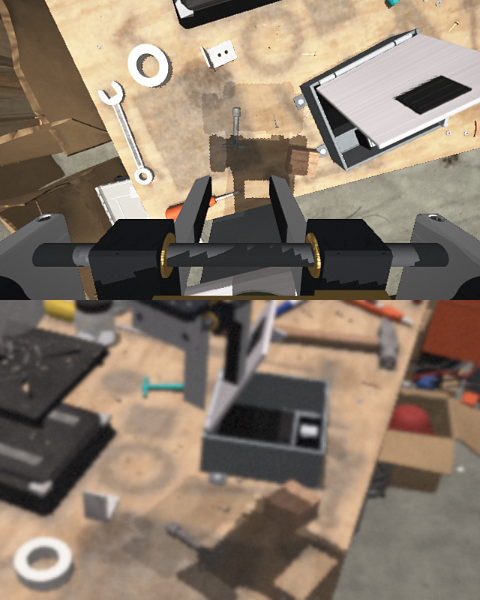

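The wrist view shows the key straight ahead between the fingers: head at full-res (315,150), crossbar at about (312,192), in the gripper's shadow. Both views show the lid swinging open untouched. Now I measure the key from two views.

Run:
```python
from h import *
def line(f,x0,y0,x1,y1):
    I,D,c=load(f);p=I[y0:y1,x0:x1].astype(np.float32)
    h=cv2.cvtColor(p.astype(np.uint8),cv2.COLOR_RGB2HSV);return p,h,D,c
I,D,c=load("top1");S,E,s=load("scene1");W,F,w=load("w1")
a=cv2.resize(I[230:268,268:302],None,fx=8,fy=8,interpolation=0)
b=cv2.resize(S[245:280,330:378],None,fx=8,fy=8,interpolation=0)
d=cv2.resize(W[130:215,270:360],None,fx=4,fy=4,interpolation=0)
H=max(x.shape[0] for x in(a,b,d));o=np.hstack([cv2.copyMakeBorder(x,0,H-x.shape[0],0,0,0) for x in(a,b)])
print(o.shape,d.shape)
o=o[:, :800];cv2.imwrite('pics/k1.png',o[:,:,::-1]);cv2.imwrite('pics/k2.png',cv2.resize(d,None,fx=1.5,fy=1.5)[:,:,::-1])
```

```text
(340, 656, 3) (340, 360, 3)
```

View pics/k1.png

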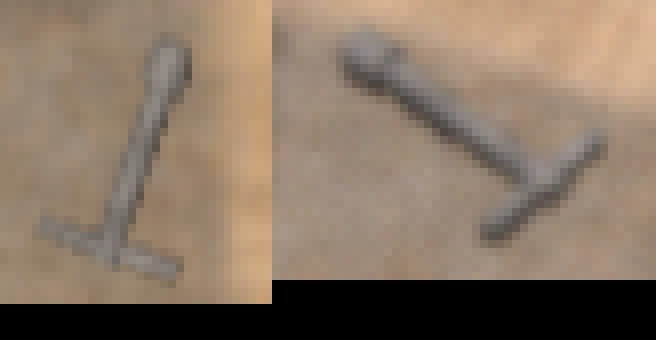

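View pics/k2.png

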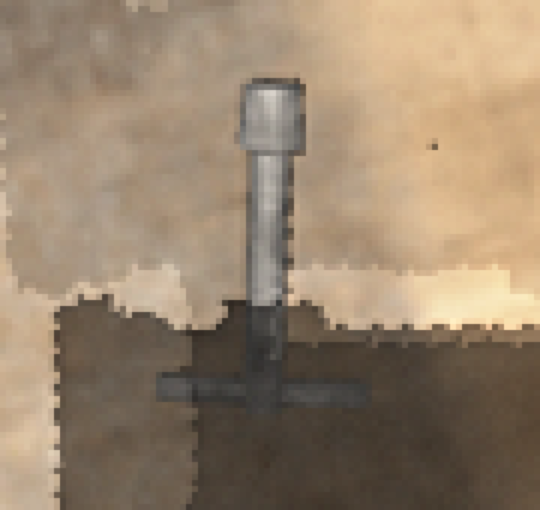

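The crops show the key clearly. Crossbar centres are at top crop (112,248), scene crop (543,188) and wrist crop (263,391). Head centres are at (170,68), (372,55) and (273,118).

Run:
```python
from h import *
_,D,c=load("top1");_,_,s=load("scene1");_,_,w=load("w1")
def T(x,y):return (268+x/8-.5,230+y/8-.5)
def S(x,y):return (330+(x-272)/8-.5,245+y/8-.5)
def Wp(x,y):return (270+x/6-.5,130+y/6-.5)
P={}
for n,t,sc,wr in(("bar",(112,248),(543,188),(263,391)),("head",(170,68),(372,55),(273,118))):
    print(n,two(c,T(*t),s,S(*sc)),two(w,Wp(*wr),s,S(*sc)),two(w,Wp(*wr),c,T(*t)))
    P[n]=[onz(k,*p,6.5) for k,p in((c,T(*t)),(s,S(*sc)),(w,Wp(*wr)))];print(np.round(P[n],1))
e=onz(w,*Wp(274,80),6.5);print('headend',e,np.linalg.norm(e-P["bar"][2]))
b=np.mean(P["bar"],0);h=np.mean(P["head"],0);d=(b-h)/np.linalg.norm(b-h)
print('len',np.linalg.norm(b-h),'yaw',np.degrees(np.arctan2(-d[1],-d[0])),'grip',b-28*d)
```

```text
bar (array([458.48712691, -92.1387942 ,  -0.70190506]), np.float64(0.9508256063747585)) (array([456.84668722, -90.4990388 ,   1.90242109]), np.float64(1.2962689517810342)) (array([460.08196575, -92.96055508,  17.21984304]), np.float64(1.2462415616968179))
[[459.4 -92.6   6.5]
 [456.2 -86.2   6.5]
 [457.4 -91.3   6.5]]
head (array([ 516.29794392, -111.7592656 ,    6.49109604]), np.float64(1.002581164645899)) (array([ 515.2530459 , -111.14321008,    7.51696223]), np.float64(0.4941066940088794)) (array([ 516.86084311, -112.47047897,   24.19305219]), np.float64(0.798348402385392))
[[ 516.8 -111.6    6.5]
 [ 515.8 -111.9    6.5]
 [ 514.9 -111.2    6.5]]
headend [ 522.56408931 -113.76012941    6.5       ] 68.9305473103639
len 62.02390082029486 yaw -20.313616800240425 grip [483.9300256  -99.75589574   6.5       ]
```

Height is about 6.5 mm by top/scene and wrist/scene at the head. The grip point is (485,-101) and the yaw is about -19°. Now I descend.

>>> jog_arm --plan '[0.009, 0.0055, -0.04, 0, 0, -2, 0.009, 0.0055, -0.08, 0, 0, -2, 0.009, 0.0055, -0.12, 0, 0, -2, 0.009, 0.0055, -0.16, 0, 0, -2, 0.009, 0.0055, -0.18, 0, 0, -2, 0.009, 0.0055, -0.195, 0, 0, -2, 0.009, 0.0055, -0.205, 0, 0, -2, 0.009, 0.0055, -0.21, 0, 0, -2, 0.009, 0.0055, -0.213, 0, 0, -2, 0.009, 0.0055, -0.2135, 0, 0, -2, 0.009, 0.0055, -0.2135, 0, 0, -2]' --claw 0.05

```text
clock: 5.35
eef_pos: [484.9, -100.8, 3.0]
eef_rot: [-3.142, -0.001, -0.328]
wrist_force: [0.4, 0.3, 0.9]
finger_gap: 49.8
finger_force: 0.0
```

>>> jog_arm --plan '[0, 0, 0, 0, 0, 0, 0, 0, 0, 0, 0, 0, 0, 0, 0, 0, 0, 0, 0, 0, 0, 0, 0, 0, 0, 0, 0, 0, 0, 0, 0, 0, 0, 0, 0, 0, 0, 0, 0, 0, 0, 0, 0, 0, 0, 0, 0, 0]' --claw 0 --force 25

```text
clock: 6.15
eef_pos: [484.5, -100.6, 2.4]
eef_rot: [3.142, 0.0, -0.328]
wrist_force: [0.1, -0.4, 0.4]
finger_gap: 8.0
finger_force: 25.0
```

>>> jog_arm --plan '[0, 0, 0.015, 0, 0, 0, 0, 0, 0.04, 0, 0, 0, 0, 0, 0.07, 0, 0, 5, 0, 0, 0.1, 0, 0, 10, 0, 0, 0.13, 0, 0, 15, 0, 0, 0.15, 0, 0, 20, 0, 0, 0.16, 0, 0, 25, 0, 0, 0.16, 0, 0, 30, 0, 0, 0.16, 0, 0, 30, 0, 0, 0.16, 0, 0, 30, 0, 0, 0.16, 0, 0, 30]'

```text
clock: 7.25
eef_pos: [484.4, -100.6, 162.1]
eef_rot: [-3.141, 0.001, 0.194]
wrist_force: [0.2, 0.4, -1.2]
finger_gap: 8.2
finger_force: 25.0
```

Run:
```python
from h import *
S,_,s=snap("scene","scene3");T,D,t=snap("top","top3");W,F,w=snap("wrist","w3")
print(manip.read_state()["clock"],w["origin"])
cv2.imwrite('pics/c3.png',np.vstack([cv2.resize(np.hstack([T[190:310,230:430],S[130:250,270:470]]),(800,240)),cv2.resize(W[50:330],(800,350))])[:,:,::-1])
```

```text
7.4 [566.36097158 -84.37925178 341.79649313]
```

View pics/c3.png

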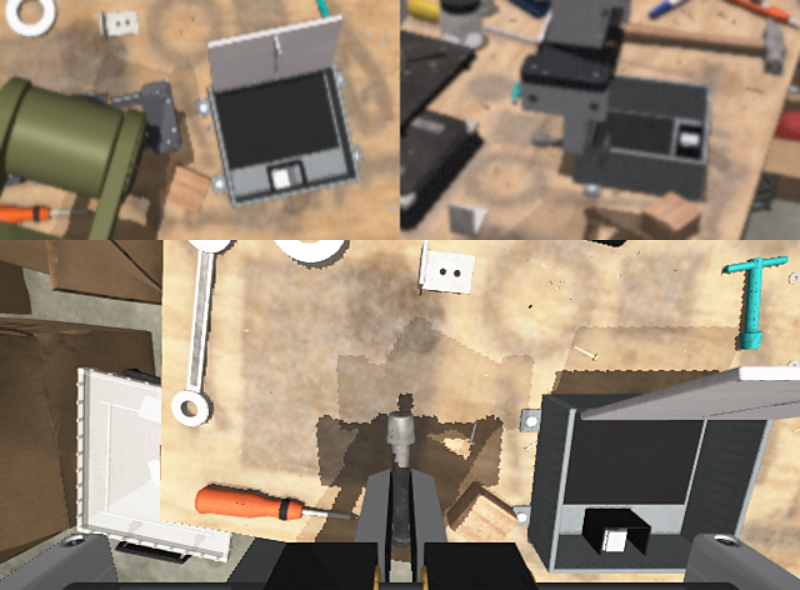

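The lid is fully open. The key is held level with its head towards +x. The wrist camera sits 84 mm ahead of the tool, near where the lid leans, so I'll turn the tool by +180° (joint 6 allows it) to put the camera on the robot's side.

>>> jog_arm --plan '[0, 0, 0.01, 0, 0, 8, 0, 0, 0.02, 0, 0, 16, 0, 0, 0.03, 0, 0, 24, 0, 0, 0.04, 0, 0, 32, 0, 0, 0.04, 0, 0, 40, 0, 0, 0.04, 0, 0, 48, 0, 0, 0.04, 0, 0, 56, 0, 0, 0.04, 0, 0, 64, 0, 0, 0.04, 0, 0, 72, 0, 0, 0.04, 0, 0, 80, 0, 0, 0.04, 0, 0, 88, 0, 0, 0.04, 0, 0, 90, 0, 0, 0.04, 0, 0, 90]'

```text
clock: 8.7
eef_pos: [484.5, -100.6, 202.4]
eef_rot: [-3.141, -0.0, 1.766]
wrist_force: [0.1, -0.2, -0.1]
finger_gap: 8.0
finger_force: 25.0
```

>>> jog_arm --plan '[0, 0, 0, 0, 0, 8, 0, 0, 0, 0, 0, 16, 0, 0, 0, 0, 0, 24, 0, 0, 0, 0, 0, 32, 0, 0, 0, 0, 0, 40, 0, 0, 0, 0, 0, 48, 0, 0, 0, 0, 0, 56, 0, 0, 0, 0, 0, 64, 0, 0, 0, 0, 0, 72, 0, 0, 0, 0, 0, 80, 0, 0, 0, 0, 0, 88, 0, 0, 0, 0, 0, 90, 0, 0, 0, 0, 0, 90]'

```text
clock: 10.0
eef_pos: [484.5, -100.6, 202.4]
eef_rot: [3.142, -0.0, -2.947]
wrist_force: [0.4, -0.4, -0.2]
finger_gap: 8.4
finger_force: 25.0
```

Run:
```python
from h import *
s=manip.read_state();print(s["clock"],s["eef_pos"],s["eef_rot"],s["joints"])
```

```text
10.0 [ 484.52668    -100.6365664   202.37705981] [ 3.14154898e+00 -1.29834101e-04 -2.94715966e+00] [-2.78804720e-01  1.79642661e-01  1.67733453e+00 -2.11591339e-05
  1.28475093e+00 -2.04402806e+00]
```

>>> jog_arm --plan '[-0.001, -0.03, 0, 0, 0, 0, -0.003, -0.07, 0, 0, 0, 0, -0.005, -0.11, 0, 0, 0, 0, -0.007, -0.15, 0, 0, 0, 0, -0.008, -0.19, 0, 0, 0, 0, -0.008, -0.21, 0, 0, 0, 0, -0.008, -0.216, 0, 0, 0, 0, -0.008, -0.216, 0, 0, 0, 0, -0.008, -0.216, -0.03, 0, 0, 0, -0.008, -0.216, -0.06, 0, 0, 0, -0.008, -0.216, -0.09, 0, 0, 0, -0.008, -0.216, -0.11, 0, 0, 0, -0.008, -0.216, -0.11, 0, 0, 0]'

```text
clock: 11.3
eef_pos: [475.8, -314.5, 90.1]
eef_rot: [3.138, -0.003, -2.945]
wrist_force: [-0.7, -0.0, -0.9]
finger_gap: 7.8
finger_force: 25.0
```

Run:
```python
from h import *
S,_,s=snap("scene","scene4");T,D,t=snap("top","top4");W,F,w=snap("wrist","w4")
st=manip.read_state();print(st["eef_pos"],st["eef_rot"],st["joints"][5])
cv2.imwrite('pics/c4.png',np.vstack([cv2.resize(np.hstack([T[190:310,290:450],S[120:240,310:470]]),(640,240)),cv2.resize(W[50:330],(800,350))[:, :640] if 0 else cv2.resize(W[50:330],(640,280))])[:,:,::-1])
```

```text
[ 477.28920801 -316.3286833    93.97887649] [-3.14022743e+00  1.29515224e-03 -2.94547409e+00] -2.4162323094986267
```

View pics/c4.png

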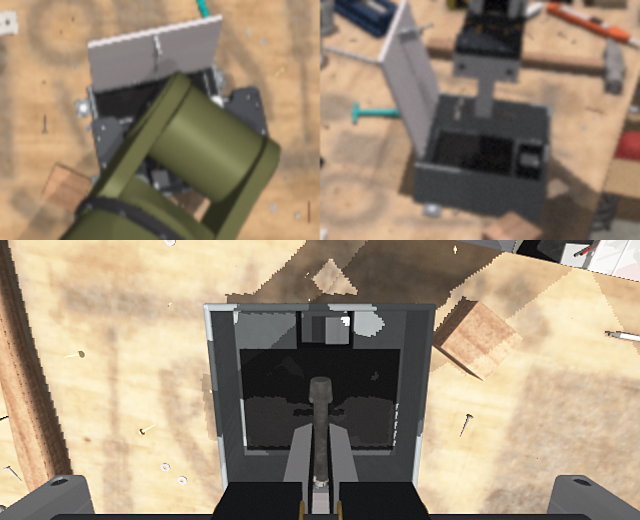

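The key is centred across the box with its head well behind the catch housing, and the lid is clear of the gripper. I lower it.

>>> jog_arm --plan '[0, 0, -0.02, 0, 0, 0, 0, 0, -0.04, 0, 0, 0, 0, 0, -0.055, 0, 0, 0, 0, 0, -0.067, 0, 0, 0, 0, 0, -0.075, 0, 0, 0, 0, 0, -0.08, 0, 0, 0, 0, 0, -0.082, 0, 0, 0, 0, 0, -0.083, 0, 0, 0, 0, 0, -0.084, 0, 0, 0, 0, 0, -0.085, 0, 0, 0, 0, 0, -0.085, 0, 0, 0, 0, 0, -0.085, 0, 0, 0]'

```text
clock: 12.65
eef_pos: [476.6, -316.7, 7.6]
eef_rot: [-3.141, 0.0, -2.946]
wrist_force: [-0.3, -0.6, -1.0]
finger_gap: 7.9
finger_force: 25.0
```

Not yet touching (about 1 mm of air), so I go down a little further.

>>> jog_arm --plan '[0, 0, -0.0005, 0, 0, 0, 0, 0, -0.001, 0, 0, 0, 0, 0, -0.001, 0, 0, 0]'

```text
clock: 12.95
eef_pos: [476.6, -316.7, 6.5]
eef_rot: [-3.141, 0.0, -2.946]
wrist_force: [-0.6, -0.2, -0.3]
finger_gap: 8.0
finger_force: 25.0
```

>>> jog_arm --plan '[0, 0, 0, 0, 0, 0, 0, 0, 0, 0, 0, 0, 0, 0, 0, 0, 0, 0, 0, 0, 0, 0, 0, 0, 0, 0, 0, 0, 0, 0, 0, 0, 0, 0, 0, 0]' --claw 0.035

```text
clock: 13.55
eef_pos: [476.5, -316.6, 6.4]
eef_rot: [3.142, -0.0, -2.946]
wrist_force: [0.0, 1.2, 0.1]
finger_gap: 35.2
finger_force: 0.0
```

>>> jog_arm --plan '[0, 0, 0.01, 0, 0, 0, 0, 0, 0.03, 0, 0, 0, 0, 0, 0.06, 0, 0, 0, 0, 0, 0.09, 0, 0, 0, 0, 0, 0.13, 0, 0, 0, 0, 0, 0.17, 0, 0, 0, 0, 0, 0.2, 0, 0, 0, 0, 0.04, 0.22, 0, 0, 0, 0, 0.08, 0.22, 0, 0, 0, 0, 0.12, 0.22, 0, 0, 0, 0, 0.16, 0.22, 0, 0, 0, 0, 0.2, 0.22, 0, 0, 0, 0, 0.22, 0.22, 0, 0, 0, 0, 0.22, 0.22, 0, 0, 0, 0, 0.22, 0.22, 0, 0, 0]'

```text
clock: 15.05
eef_pos: [476.6, -96.9, 227.1]
eef_rot: [-3.141, 0.001, -2.945]
wrist_force: [-0.1, 0.2, 0.3]
finger_gap: 35.5
finger_force: 0.0
```

Run:
```python
from h import *
S,_,s=snap("scene","scene5");T,D,t=snap("top","top5")
cv2.imwrite('pics/c5.png',np.hstack([cv2.resize(T[180:310,220:430],(400,248)),cv2.resize(S[120:300,250:470],(400,327))[:248]])[:,:,::-1])
```

```text
(no output)
```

View pics/c5.png

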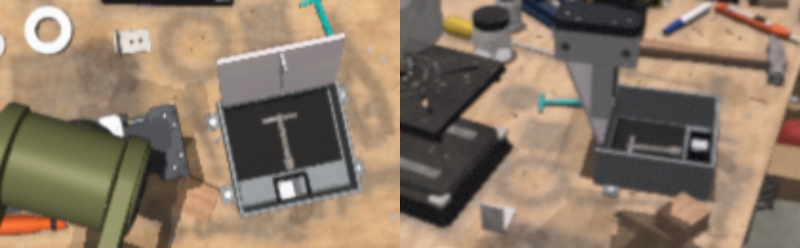

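The picture shows the key lying flat on the box floor at (285,140), the lid standing open and the arm clear. The wooden block, tape and bracket look unmoved.

```bash
python3 -c "
from cell import manip
print(manip.sign_off())"
```

```text
the job is handed in; nothing more can be done
None
```

The lid popped open by itself after a light press, the chuck key lies flat on the floor of the open box, the bystanders look unmoved, and I have handed the job in; the hand-in returned no verdict.

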